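# Clamp the board sample with the tab-lock knob

### The job

Slide the black board sample along the station until its nose is fully home against the two brass stop pins. Then clamp it: pinch both release tabs of the clamp head's knob, turn it clockwise until you feel it come up against its stop, and let go there so that both tabs spring out and lock the knob with the pad pressing on the sample. Push, pinch and turn gently, never forcing the knob against its stop, and leave the other things where they are.

Things in the scene. Friction and masses are not known exactly. Their poses are not given: they have to be found in the camera images.
- station: Clamping station, fixed: aluminium base plate 320 x 220 mm, 12 mm thick, with a clamp head. Origin: on the table under the plate, 30 mm nearer the pins than its centre; x along the slide from the robot's side to the stop pins, z up. Two rails (8 mm above the plate, inner faces y = +-45 mm, x = -190 to 10 mm) guide the sample. The knob's axis is at x = 30 mm, y = 0.
- stop_line (a point): Point midway between the near sides of the two brass stop pins (10 mm thick, 50 mm apart, tops 32 mm above the table); same axes as the station. The sample is home when its nose face is at x = 0 here.
- head_top (a point): Point on the clamp head's flat top on the knob's axis, 75 mm above the table; station axes. The head's overhang spans x = -38 to 72 mm, y = +-40 mm from here, underside 30 mm lower. On it, under the tabs, lies the steel index ring (outer radius 34 mm, 12 mm high).
- sample: Loose board sample: flat black board 170 x 80 x 10 mm, about 0.4 kg, on the base plate between the rails, 30 to 60 mm short of the pins, a grey mounting block on its rear end. Origin: centre of its underside; x towards its nose (the end facing the pins).
- sample_block (a point): Centre of the grey mounting block on the sample, block 36 (along x) x 40 x 30 mm high, its underside on the board's top face 10 mm above the base plate. Same axes as the sample. Pushing on its rear face slides the sample.
- sample_nose (a point): Centre of the nose face (front end) of the sample, 85 mm ahead of the sample's centre.
- knob_grip (a point): Point on the knob's vertical axis 33 mm above the head's top, at mid height of the tabs. Turns with the knob: y along the line joining the two tabs (pinch along it), z up. Black core 34 mm across, top 57 mm above the head. Tabs: black upright paddles on either side, 18 mm wide, 16 to 50 mm above the head; 60 mm over their outer faces at rest, 46 mm fully pinched.
- knob (a joint): Knob angle, rad: 0 parked, grows clockwise seen from above; locked until both tabs are pinched. A return spring resists (0.07 N m plus 0.07 per rad). The lock notch, with a stiff sprung stop at its end (6 N m per rad), lies from 1.0 to 1.5, set anew each time: feel for the stop (over 0.4 N m beyond the spring strains it), let go there and the tabs snap in. Let go 0.05 earlier, it springs back.
- tab_left (a joint): Pinch travel of the tab on the knob's +y side, m: 0 = sprung fully out, 0.007 = fully in. Spring 3.5 N when out, 7 N when fully in; its tooth clears the notch at about 0.004. Rides at about 0.004 when let go between the notches. Over 40 N breaks it; 10 to 20 N holds well.
- tab_right (a joint): The same for the tab on the knob's -y side.
- pad: The clamp's rubber-faced pad, 46 x 56 mm, under the clamp head on the knob's axis. Origin: centre of its lower face, 5 mm above the sample's top when the knob is parked. Sprung: presses with 5 to 8 N once the knob is latched on a sample.
- nozzle: Bystander: loose brass nozzle, 46 mm high, 22 mm across, standing on the base plate beside the clamp head. Leave alone.
- wing_latch: Bystander: loose steel wing latch, 28 mm high, standing on the base plate beside a rail. Leave alone.
- spray_bottle: Bystander: white bottle, 170 mm high, 66 mm across, at the right of the table. Leave alone.
- wrench: Bystander: steel wrench lying at the left of the table. Leave alone.
- screwdriver: Bystander: screwdriver lying at the right of the table. Leave alone.
There are look-alikes about, which are no part of the job. What is shaped like the sample but purple is not meant.

How it is judged:
By the outcome, as a careful person would: the job done as asked, in the order asked, and still so for the second after the job is handed in, with the robot touching nothing.
It also fails if it takes over 61 s, if anything falls off the work surface, if the arm or the gripper's body presses on something with over 40 N, if the wrist force passes 120 N, or if a joint passes its speed limit or range.

### The arm

A 6-joint arm with a two-finger parallel gripper is mounted at the origin on the work surface. World frame = base frame: x ahead of the robot, y to its left, z up, the work surface at z = 0. Lengths are in m, angles in rad, forces in N, time in s.
With the tool pointing down it reaches from about 0.425 to 0.95 m from the base axis. Payload 3.5 kg.
Tool frame: the origin (TCP) lies midway between the tips of the shut fingers; the grasp point (between the pads) lies 19 mm behind it; z points along the fingers, y is the line along which they close (so a half turn about z gives the same grasp; the last joint's range is limited). The gripper opens to 85 mm and grips with 20 to 120 N. Pads are 22 mm wide; open, the fingers measure 114 mm over their backs; the gripper's body (76 mm by 85 mm) begins 54 mm behind the grasp point. The pads swing forward as they close: fully open they stand 13 mm farther back than shut.
Start: joints at [1.108, 0.286, 1.577, -0, 1.279, -0.15], TCP at [0.208, 0.642, 0.231] pointing down, gripper open.
Joint ranges: [-2.77, 2.77], [-0.9, 2.22], [0.21, 2.48], [-1.53, 4.67], [0.24, 2.81], [-2.84, 2.84]. Speed limits (rad/s): [2.79, 2.79, 3.14, 3.14, 3.14, 3.14].

### API

Orientations are given as a rotation vector (axis times angle).
In Python, from cell import readout, camera, finish_job, cut_out gives the robot as it stands.
- The arm moves only by the tool servo_tool, never from a script. Its argument "rows" is text: rows parted by semicolons, each of 4 numbers parted by spaces: the shift along the tool's x, y, z in cm, then the turn about the tool's z in degrees. In form: dx dy dz yaw; .... A call has 1 to 5 rows; each row shifts and turns the commanded pose from where the row before left it, along the tool's axes as they then stand; what a row does not reach is not made up. A row lasts 1/10 s, in which the tool goes at most 50 mm and 8.59 degrees, less where a joint would pass 70% of its speed; a pose out of reach is approached as far as the arm can. A call is refused whole if a number of a shift passes 5 or a number of a turn 8.59, either way. A call with a gripper value outside its range is refused whole. "gripper" is the opening, from 0 (shut) to 1 (fully open), set as the call begins (left out, the last holds). The fingers move at their own pace and stop on an object; "squeeze" is the grip in N (left out, the last holds). Time passes only in rows, so rows that do not move let the fingers close. It gives the time, the measured TCP pose, the force, the opening and the grip force at its end, in the units of the state.
- readout.get_state(): the state, without advancing time (a new reading comes with each control period).
- camera(name): name is "side" or "top" or "wrist"; returns a dict with "color" (400x640x3 uint8, red, green, blue), "mtx" (3x3 intrinsics, pixels), "rvec" (rotation vector, rad) and "tvec" (3), from world to camera coordinates, as OpenCV has them; the wrist camera has in their place "mount" (4x4, takes a point from camera to tool coordinates, whose origin is the TCP and whose axes are the flange's). Camera axes: x right, y down, z forward; pixel columns grow to the right and rows downward; lengths in m; the calibration is good to about 2 mm. A picture is of the moment at which its call begins: read the wrist's pose just before it. There is no depth.
- finish_job(): hands the job in; it is judged then, once.
Trained networks look in the newest picture that a camera, given by its name, has taken for a name from the list of things; names that differ only in an ending like _2 or _b are one class to them, and where a whole thing is asked for, a point or a joint stands for the part that bears it (a point fixed in the world has none). Each returns a list of dicts, best first, with "score" (0 to 1); they miss things now and then, are a little off and sometimes report something else, mostly with a low value. They report only what shows in the picture. A call takes as long as a camera call. They do not tell look-alikes from the thing itself.
- cut_out(camera, query): "pixels" (400x640 bool, what is visible of it) and "bbox" ([left, top, right, bottom] in pixels, round what is visible of it).
The state is a dict: "t": time; "joint_pos": joint angles; "joint_velocities": joint speeds; "effort": joint torques, N m; "tool_pos": TCP position; "ee_rot": TCP orientation; "wrist_force": force on the tool from outside, world axes, zero at the start; "moment": the same for the moment, N m; "gripper_width": finger opening in m; "grasp_force": force on a finger pad.
Only numpy, scipy, OpenCV 4.12 (cv2) and the standard library are available. Lean on these libraries where they do the work, as an engineer would, in place of code of your own. Each camera call takes 0.05 s, during which the arm holds its last target. There are 200 camera calls.

## Working session

There is one attempt and no reset: what is moved stays moved. The work goes in short steps, Python scripts to look and compute and a tool call to move; the robot and the scene stay as the last step left them, time stands still between calls to the robot, and variables do not carry over. Pictures are saved under pics/ and viewed, at most 10 in all, crops included, and the job is handed in when it is done.

Besides the shell and the picture viewer there is one more tool, called after "Request:" as name(argument=value, ...) on one line, values as JSON. servo_tool: Moves the arm, as the interface text tells. Its arguments: {"type":"object","properties":{"rows":{"type":"string"},"gripper":{"type":"number"},"squeeze":{"type":"number"}},"required":["rows"]}

```bash
mkdir -p pics; ls; python3 - <<'E'
from cell import readout,camera,cut_out
import cv2,numpy as np
s=readout.get_state();print(s)
for n in ("top","side"):
    c=camera(n);cv2.imwrite(f"pics/{n}0.png",c["color"][:,:,::-1])
    print(n,c["mtx"].tolist(),c["rvec"],c["tvec"])
    for q in ("station","sample","sample_block","knob","tab_left","nozzle","wing_latch","spray_bottle"):
        print(q,[(round(d["score"],2),np.round(d["bbox"]).tolist(),[round(v.mean()) for v in np.nonzero(d["pixels"])][::-1]) for d in cut_out(n,q)[:3]])
E
```

```text
pics
{'t': 0.0, 'joint_pos': array([ 1.10795596e+00,  2.87162349e-01,  1.57816790e+00, -7.14304759e-06,
        1.27860360e+00, -1.50013571e-01]), 'joint_velocities': array([-0.00131695,  0.00032712,  0.00091575, -0.00048414,  0.00054927,
       -0.00048828]), 'effort': array([-1.76023175e-03, -4.05995536e+01, -2.92618847e+01, -2.22688845e-04,
        5.92358658e-03, -7.13480048e-06]), 'tool_pos': array([0.20741772, 0.64165433, 0.22995432]), 'ee_rot': array([-0.48927348, -3.10254857,  0.00350869]), 'wrist_force': array([0.10703626, 0.71958864, 0.01764279]), 'moment': array([-0.00492177, -0.00713316, -0.00361229]), 'grasp_force': 0.0, 'gripper_width': 0.08517441562630013}
top [[459.5100014227271, 0.0, 326.08102356938525], [0.0, 459.5100014227271, 193.08925331018148], [0.0, 0.0, 1.0]] [ 2.17342211 -2.21168073  0.06299654] [-0.03562862  0.51802785  1.46128639]
station [(0.73, [290.0, 122.0, 377.0, 236.0], [335, 173])]
sample [(0.89, [236.0, 145.0, 269.0, 200.0], [251, 172]), (0.56, [312.0, 168.0, 347.0, 212.0], [331, 189]), (0.48, [292.0, 124.0, 379.0, 235.0], [335, 172])]
sample_block 
[... 474 characters left out ...]
6058522 -2.83590532  1.16879431] [0.50419722 0.17156864 0.93478131]
station [(0.67, [239.0, 176.0, 370.0, 265.0], [304, 223])]
sample [(0.92, [239.0, 285.0, 311.0, 323.0], [277, 302]), (0.74, [275.0, 186.0, 286.0, 201.0], [281, 195]), (0.63, [285.0, 206.0, 347.0, 238.0], [320, 222])]
sample_block [(0.72, [240.0, 282.0, 314.0, 320.0], [277, 302]), (0.68, [287.0, 206.0, 349.0, 243.0], [320, 222])]
knob [(0.67, [281.0, 181.0, 294.0, 203.0], [286, 189])]
tab_left []
nozzle [(0.57, [267.0, 222.0, 279.0, 238.0], [271, 230]), (0.57, [378.0, 97.0, 398.0, 140.0], [390, 120]), (0.52, [237.0, 177.0, 373.0, 268.0], [304, 222])]
wing_latch []
spray_bottle [(0.98, [377.0, 95.0, 399.0, 140.0], [390, 120])]
```

```bash
python3 - <<'E'
import cv2,numpy as np
a=cv2.imread("pics/top0.png")[100:300,210:450];b=cv2.imread("pics/side0.png")[160:340,220:410]
cv2.imwrite("pics/both.png",np.vstack([cv2.resize(a,None,fx=2.0,fy=1.5)*0+cv2.resize(a,(480,300)) ,cv2.resize(b,(480,300))]) if 0 else cv2.resize(a,(720,600),interpolation=2))
cv2.imwrite("pics/sidec.png",cv2.resize(b,(633,600),interpolation=2))
E
```

```text
(no output)
```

View pics/both.png

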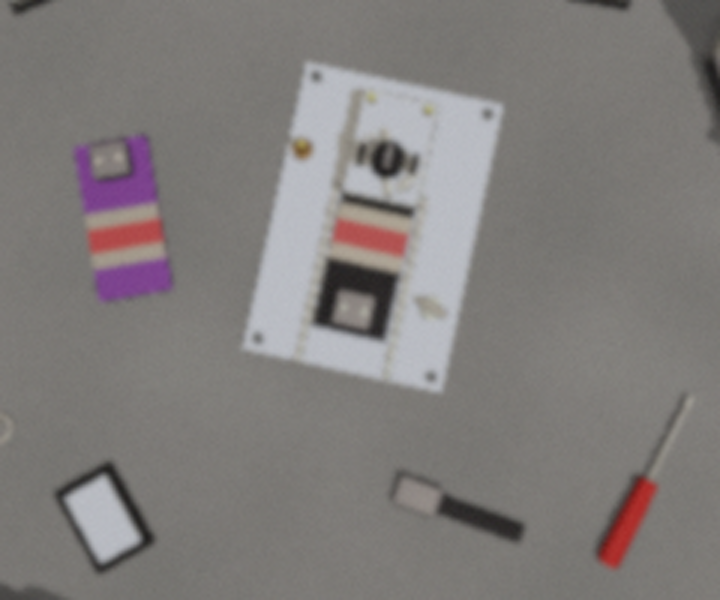

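View pics/sidec.png

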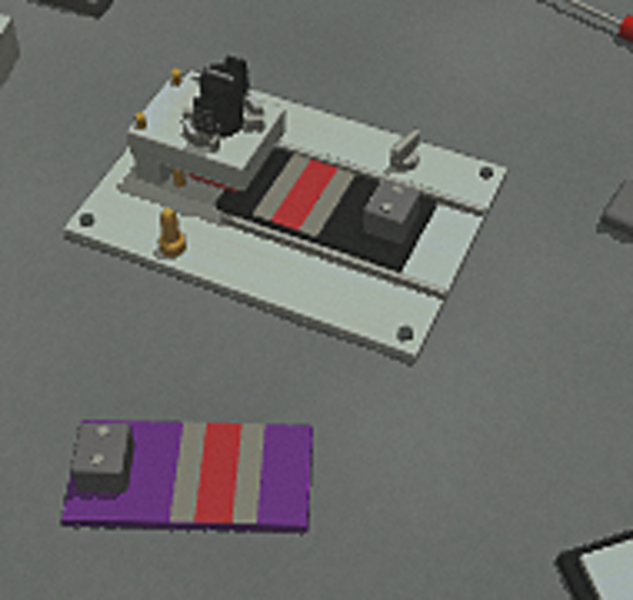

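The pictures show two boards: the black one on the plate at top px (331,180) and the purple look-alike at (251,172). I choose the black one, with its block at about (328,203). The knob is at about (339,153), the nozzle at (311,149) and the wing latch at (353,202).

```bash
cat > h.py <<'E'
import numpy as np,cv2
from scipy.spatial.transform import Rotation as R
from scipy.optimize import least_squares
def ray(c,p):
    r,_=cv2.Rodrigues(np.array(c["rvec"],float));t=np.array(c["tvec"],float).ravel()
    return -r.T@t, r.T@np.linalg.inv(c["mtx"])@[p[0],p[1],1]
def onz(c,p,z):
    o,d=ray(c,p);return o+d*(z-o[2])/d[2]
def wristcam(c,s):
    T=np.eye(4);T[:3,:3]=R.from_rotvec(s["ee_rot"]).as_matrix();T[:3,3]=s["tool_pos"]
    M=np.linalg.inv(T@c["mount"]);return dict(mtx=c["mtx"],rvec=cv2.Rodrigues(M[:3,:3])[0],tvec=M[:3,3],color=c["color"])
def proj(c,P):
    return cv2.projectPoints(np.array(P,float).reshape(-1,3),np.array(c["rvec"],float),np.array(c["tvec"],float),c["mtx"],None)[0][:,0]
def w(st,p):
    a=st[2];return np.array([st[0]+np.cos(a)*p[0]-np.sin(a)*p[1],st[1]+np.sin(a)*p[0]+np.cos(a)*p[1],p[2]])
E
python3 - <<'E'
from h import *
from cell import camera,readout
t=camera("top");s=camera("side")
z=.012
for n,c,ps in (("top",t,[(311.7,120.7),(377.7,134.7),(357.3,230.7),(291,216.7)]),("side",s,[(371.6,211),(343.6,266.5),(239.5,229.6)])):
    for p in ps: print(n,onz(c,p,z).round(4))
f=lambda v:np.r_[(proj(t,[w(v,(x,y,z)) for x,y in((.13,.11),(.13,-.11),(-.19,-.11),(-.19,.11))])-[(311.7,120.7),(377.7,134.7),(357.3,230.7),(291,216.7)]).ravel(),
 (proj(s,[w(v,(x,y,z)) for x,y in((-.19,-.11),(-.19,.11),(.13,.11))])-[(371.6,211),(343.6,266.5),(239.5,229.6)]).ravel()]
r=least_squares(f,[.6,0,0]);print(r.x,r.fun.round(1))
b=onz(t,(328,203),.052);print("block",b)
a=r.x[2];d=b[:2]-r.x[:2];print("block in station",np.cos(a)*d[0]+np.sin(a)*d[1],-np.sin(a)*d[0]+np.cos(a)*d[1])
for p in((.03,0,.132),(.03,0,.108),(-.02,0,.012),(-.19,0,.03)): print(p,w(r.x,p))
E
```

```text
top [ 0.7537 -0.0021  0.012 ]
top [ 0.7041 -0.2153  0.012 ]
top [ 0.3951 -0.1425  0.012 ]
top [0.4436 0.0692 0.012 ]
side [ 0.3972 -0.136   0.012 ]
side [0.4497 0.074  0.012 ]
side [0.7527 0.0043 0.012 ]
[ 0.60493929 -0.0777418  -0.23233753] [-0.5 -0.9 -0.2 -0.6 -0.5  0.1 -1.2 -0.5  1.  -1.1  1.7 -0.  -0.8 -1.5]
block [ 0.48405664 -0.0500883   0.052     ]
block in station -0.12400193324105271 -0.0009231013280356047
(0.03, 0, 0.132) [ 0.63413322 -0.08464939  0.132     ]
(0.03, 0, 0.108) [ 0.63413322 -0.08464939  0.108     ]
(-0.02, 0, 0.012) [ 0.58547668 -0.07313674  0.012     ]
(-0.19, 0, 0.03) [ 0.42004443 -0.03399375  0.03      ]
```

Request:
servo_tool(rows="0 0 -1 -4.7; -2.4 -3.3 -0.4 0; -2.4 -3.3 -0.4 0; -2.4 -3.3 -0.4 0; -2.4 -3.3 -0.4 0", gripper=0)

```text
t: 1.5
tool_pos: [0.2713, 0.4904, 0.2575]
ee_rot: [0.361, 3.12, 0.0]
wrist_force: [0.6, 1.2, -0.1]
gripper_width: 0.0124
grasp_force: 0.0
```

Request:
servo_tool(rows="-2.4 -3.3 -0.4 0; -2.4 -3.3 -0.4 0; -2.4 -3.3 -0.4 0; -2.4 -3.3 -0.4 0; -2.4 -3.3 -0.4 0")

```text
t: 2.0
tool_pos: [0.3503, 0.3022, 0.2778]
ee_rot: [0.361, 3.12, 0.001]
wrist_force: [1.2, 1.3, -0.3]
gripper_width: -0.0003
grasp_force: 0.0
```

Request:
servo_tool(rows="-2.4 -3.3 -0.4 0; -2.4 -3.3 -0.4 0; -2.4 -3.3 -0.4 0; -2.4 -3.3 -0.4 0; -2.4 -3.3 -0.4 0")

```text
t: 2.5
tool_pos: [0.4294, 0.114, 0.2979]
ee_rot: [0.362, 3.119, 0.0]
wrist_force: [0.2, 0.7, 0.7]
gripper_width: 0.0002
grasp_force: 0.0
```

Request:
servo_tool(rows="-2.4 -3.3 -0.4 0; -2.4 -3.3 -0.4 0; -2.4 -3.3 -0.4 0; -2.4 -3.3 -0.4 0; 0 0 0 0")

```text
t: 3.0
tool_pos: [0.4937, -0.0387, 0.3139]
ee_rot: [0.37, 3.118, -0.002]
wrist_force: [-0.9, 0.7, -0.4]
gripper_width: 0.0003
grasp_force: 0.0
```

```bash
python3 - <<'E'
from h import *
from cell import camera,readout,cut_out
s=readout.get_state();c=camera("wrist");W=wristcam(c,s)
print(s["t"],s["tool_pos"],R.from_rotvec(s["ee_rot"]).as_matrix().round(3).tolist(),s["joint_pos"])
cv2.imwrite("pics/w1.png",c["color"][:,:,::-1]);np.savez("w1.npz",**W)
for q in ("sample_block","knob","sample"):
  for d in cut_out("wrist",q)[:2]: print(q,round(d["score"],2),d["bbox"],[round(v.mean()) for v in np.nonzero(d["pixels"])][::-1])
st=[.6049,-.0777,-.2323]
for p in((.03,0,.132),(-.19,.11,.012),(-.19,-.11,.012),(-.124,0,.052),(.13,.11,.012)): print(p,proj(W,w(st,p)).round(0))
E
```

```text
3.0 [ 0.49369372 -0.03867243  0.31392416] [[-0.972, 0.234, 0.001], [0.234, 0.972, -0.002], [-0.002, -0.001, -1.0]] [-2.82720254e-01 -1.74923927e-01  1.90887047e+00 -1.26840411e-03
  1.40593029e+00 -1.61731519e+00]
sample_block 0.8 [463.9, 105.5, 551.7, 241.6] [511, 178]
sample_block 0.69 [285.8, 129.1, 346.2, 244.0] [315, 183]
sample 0.88 [284.1, 127.6, 350.0, 240.6] [316, 183]
sample 0.68 [464.7, 109.9, 552.7, 243.5] [511, 177]
(0.03, 0, 0.132) [[315. 301.]]
(-0.19, 0.11, 0.012) [[404.  92.]]
(-0.19, -0.11, 0.012) [[228.  92.]]
(-0.124, 0, 0.052) [[315. 150.]]
(0.13, 0.11, 0.012) [[390. 312.]]
```

View pics/w1.png

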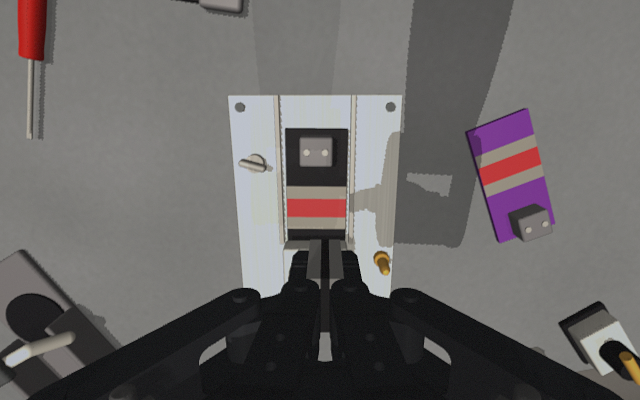

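The sharp wrist view confirms the black board on the plate: rear edge at row 128, block at (316,152) and nose under the head. The plate's rear corners are at (228,95) and (402,95), which agrees with the fit to within about 3 px.

```bash
python3 - <<'E'
from h import *
W=dict(np.load("w1.npz"))
st=[.6049,-.0777,-.2323]
T=np.array([.4937,-.0387,.3139])
Rm=np.array([[-.972,.234,0],[.234,.972,0],[0,0,-1]])
for n,p,z in(("plateL",(228,95),.012),("plateR",(402,95),.012),("boardrear",(316,128),.022),("nose edge",(316,240),.022),("block rear top",(316,137),.052),("railL",(279,200),.02),("railR",(352,200),.02)):
    P=onz(W,p,z);a=st[2];d=P[:2]-st[:2];print(n,P.round(4),"st",(np.cos(a)*d[0]+np.sin(a)*d[1]).round(4),(-np.sin(a)*d[0]+np.cos(a)*d[1]).round(4),"tool",((P-T)@Rm*100).round(2))
E
```

```text
plateL [ 0.398  -0.1415  0.012 ] st -0.1867 -0.1097 tool [  6.9  -12.23  30.19]
plateR [0.449  0.0705 0.012 ] st -0.1858 0.1083 tool [ 6.9   9.56 30.19]
boardrear [ 0.4624 -0.0436  0.022 ] st -0.1465 0.0004 tool [ 2.92 -1.21 29.19]
nose edge [ 0.6111 -0.0805  0.022 ] st 0.0067 -0.0013 tool [-12.39  -1.32  29.19]
block rear top [ 0.47   -0.0447  0.052 ] st -0.1389 0.001 tool [ 2.17 -1.14 26.19]
railL [ 0.5436 -0.1151  0.02  ] st -0.051 -0.0505 tool [-6.64 -6.26 29.39]
railR [ 0.5665 -0.0197  0.02  ] st -0.0507 0.0476 tool [-6.64  3.55 29.39]
```

Request:
servo_tool(rows="1.6 -0.4 -0.0 0; 1.6 -0.4 4 0; 1.5 -0.4 4 0; 0 0 4 0; 0 0 4 0")

```text
t: 3.7
tool_pos: [0.4431, -0.0342, 0.1523]
ee_rot: [0.358, 3.119, -0.0]
wrist_force: [0.1, -0.9, 0.1]
gripper_width: 0.0001
grasp_force: 0.0
```

Request:
servo_tool(rows="0 0 4 0; 0 0 4 0; 0 0 2 0; 0 0 1.5 0; 0 0 0 0")

```text
t: 4.2
tool_pos: [0.4415, -0.0339, 0.0362]
ee_rot: [-0.358, -3.116, -0.002]
wrist_force: [-0.2, 0.0, -0.6]
gripper_width: -0.0001
grasp_force: 0.0
```

Request:
servo_tool(rows="-0.4 0 0 0; -0.4 0 0 0; -0.4 0 0 0; -0.4 0 0 0; -0.4 0 0 0")

```text
t: 4.7
tool_pos: [0.4625, -0.0401, 0.0385]
ee_rot: [-0.361, -3.117, -0.001]
wrist_force: [-4.7, 0.7, 3.7]
gripper_width: -0.0003
grasp_force: 2.5
```

Request:
servo_tool(rows="-0.4 0 0 0; -0.4 0 0 0; -0.4 0 0 0; -0.4 0 0 0; -0.4 0 0 0")

```text
t: 5.2
tool_pos: [0.4819, -0.0446, 0.0382]
ee_rot: [-0.361, -3.117, -0.001]
wrist_force: [-4.6, 2.0, 4.4]
gripper_width: 0.0001
grasp_force: 2.6
```

Request:
servo_tool(rows="-0.2 0 0 0; -0.2 0 0 0; -0.2 0 0 0; -0.2 0 0 0; 0 0 0 0")

```text
t: 5.7
tool_pos: [0.491, -0.0469, 0.0382]
ee_rot: [0.362, 3.12, -0.0]
wrist_force: [-1.1, 0.6, 1.2]
gripper_width: 0.0001
grasp_force: 1.1
```

Request:
servo_tool(rows="-0.2 0 0 0; -0.2 0 0 0; -0.2 0 0 0; 0 0 0 0")

```text
t: 6.1
tool_pos: [0.4962, -0.0481, 0.0382]
ee_rot: [-0.361, -3.119, -0.0]
wrist_force: [-5.1, 1.3, 3.1]
gripper_width: 0.0
grasp_force: 2.4
```

Request:
servo_tool(rows="-0.2 0 0 0; -0.2 0 0 0; 0 0 0 0")

```text
t: 6.4
tool_pos: [0.4963, -0.048, 0.0376]
ee_rot: [-0.359, -3.108, -0.002]
wrist_force: [-15.4, 2.7, 10.1]
gripper_width: -0.0001
grasp_force: 7.5
```

Request:
servo_tool(rows="-0.2 0 0 0; -0.2 0 0 0; 0 0 0 0")

```text
t: 6.7
tool_pos: [0.4964, -0.048, 0.037]
ee_rot: [-0.356, -3.098, -0.004]
wrist_force: [-24.3, 4.0, 19.2]
gripper_width: 0.0003
grasp_force: 12.6
```

Request:
servo_tool(rows="0.8 0 0 0; 1 0 0 0; 0 0 -2 0; 0 0 -4 0; 0 0 -4 0")

```text
t: 7.2
tool_pos: [0.4871, -0.0459, 0.1394]
ee_rot: [0.362, 3.119, -0.0]
wrist_force: [0.0, -0.5, 0.9]
gripper_width: -0.0
grasp_force: 0.0
```

Request:
servo_tool(rows="0 2 -4 0; 0 3.5 -3 0; 0 3.5 -3 0; 0 2.5 -3 0; 0 0 0 0", gripper=1)

```text
t: 7.7
tool_pos: [0.5168, 0.0684, 0.2749]
ee_rot: [0.354, 3.107, 0.003]
wrist_force: [0.2, -1.3, 0.2]
gripper_width: 0.0724
grasp_force: 0.0
```

```bash
python3 - <<'E'
from h import *
from cell import camera,readout,cut_out
s=readout.get_state();c=camera("wrist");W=wristcam(c,s)
print(s["t"],s["tool_pos"],R.from_rotvec(s["ee_rot"]).as_matrix().round(3).tolist())
cv2.imwrite("pics/w2.png",c["color"][:,:,::-1]);np.savez("w2.npz",**W)
for q in ("knob","sample"):
  for d in cut_out("wrist",q)[:2]: print(q,round(d["score"],2),d["bbox"],[round(v.mean()) for v in np.nonzero(d["pixels"])][::-1])
st=[.608,-.0784,-.2323]
for p in((.03,0,.132),(.03,.03,.125),(.03,-.03,.125),(-.19,.11,.012),(-.19,-.11,.012),(-.008,.04,.075),(-.008,-.04,.075)): print(p,proj(W,w(st,p)).round(1))
E
```

```text
7.7 [0.51675889 0.06836501 0.27491999] [[-0.974, 0.225, 0.015], [0.225, 0.974, 0.0], [-0.014, 0.003, -1.0]]
knob 0.52 [227.7, 304.1, 238.2, 327.5] [234, 317]
sample 0.6 [385.3, 110.5, 486.7, 253.8] [438, 184]
sample 0.56 [186.0, 165.8, 264.7, 292.1] [226, 208]
(0.03, 0, 0.132) [[201.8 325.6]]
(0.03, 0.03, 0.125) [[233.8 321.1]]
(0.03, -0.03, 0.125) [[174.6 321. ]]
(-0.19, 0.11, 0.012) [[314.6  93.6]]
(-0.19, -0.11, 0.012) [[120.9  92.6]]
(-0.008, 0.04, 0.075) [[251.4 263.4]]
(-0.008, -0.04, 0.075) [[179.9 263.2]]
```

View pics/w2.png

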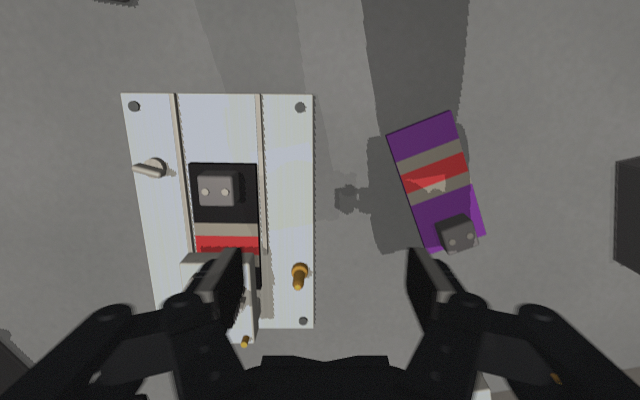

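The wrist view shows the board moved forward, with its rear at row 163, and the head partly hidden by a finger. I'll centre on the knob so it shows between the open fingers.

Request:
servo_tool(rows="0 -3.5 -1 0; 0 -3.5 -1 0; 0 -3.5 -1 0; 0 -0.5 0 0; 0 0 0 0")

```text
t: 8.35
tool_pos: [0.4872, -0.0422, 0.2969]
ee_rot: [-0.367, -3.119, -0.001]
wrist_force: [0.3, 0.2, 0.4]
gripper_width: 0.0854
grasp_force: 0.0
```

```bash
python3 - <<'E'
from h import *
from cell import camera,readout,cut_out
s=readout.get_state();c=camera("wrist");W=wristcam(c,s)
print(s["t"],s["tool_pos"],R.from_rotvec(s["ee_rot"]).as_matrix().round(3).tolist())
cv2.imwrite("pics/w3.png",cv2.resize(c["color"][80:380,170:470,::-1],(600,600)));np.savez("w3.npz",**W)
for q in ("knob","tab_left"):
  for d in cut_out("wrist",q)[:2]: print(q,round(d["score"],2),d["bbox"],[round(v.mean()) for v in np.nonzero(d["pixels"])][::-1])
st=[.608,-.0784,-.2323]
for p in((.03,0,.132),(.03,.03,.125),(.03,-.03,.125),(-.19,.11,.012),(-.19,-.11,.012),(-.008,.04,.075),(-.008,-.04,.075)): print(p,proj(W,w(st,p)).round(1),((proj(W,w(st,p))-[170,80])*2).round())
E
```

```text
8.35 [ 0.48723396 -0.04223873  0.296907  ] [[-0.973, 0.232, -0.001], [0.232, 0.973, 0.001], [0.002, 0.0, -1.0]]
knob 0.94 [290.3, 279.5, 342.2, 327.6] [317, 304]
tab_left 0.83 [333.5, 290.5, 347.8, 320.2] [340, 304]
tab_left 0.34 [380.2, 261.6, 392.0, 285.7] [386, 272]
(0.03, 0, 0.132) [[318.8 318.2]] [[298. 476.]]
(0.03, 0.03, 0.125) [[346.8 314. ]] [[354. 468.]]
(0.03, -0.03, 0.125) [[291.  314.1]] [[242. 468.]]
(-0.19, 0.11, 0.012) [[409.9  99.8]] [[480.  40.]]
(-0.19, -0.11, 0.012) [[228.1 100.3]] [[116.  41.]]
(-0.008, 0.04, 0.075) [[353.1 260.3]] [[366. 361.]]
(-0.008, -0.04, 0.075) [[285.5 260.5]] [[231. 361.]]
```

View pics/w3.png

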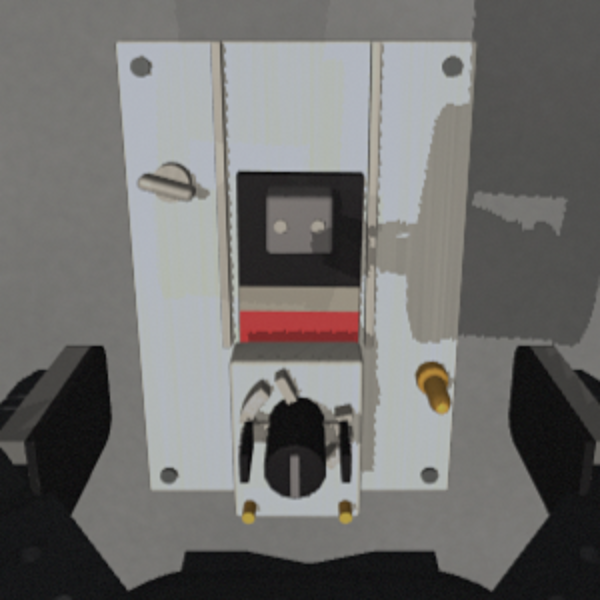

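The view shows the head's front corners at crop (231,360) and (363,360). The tabs' outer faces are at columns 241 and 352 and the core top is at about (296,470), all within 1–3 mm of the prediction. The tab line is parallel to station y. I'll refine the fit.

```bash
python3 - <<'E'
from h import *
W=dict(np.load("w3.npz"))
ob=[(-.19,-.11,.012),(-.19,.11,.012),(.13,-.11,.012),(.13,.11,.012),(-.008,-.04,.075),(-.008,.04,.075),(.102,-.04,.075),(.102,.04,.075)]
px=np.array([(117,42),(475,41),(151,490),(448,490),(231,359),(363,358),(237,515),(360,515)])/2+[170,80]
r=least_squares(lambda v:(proj(W,[w(v,p) for p in ob])-px).ravel(),[.608,-.078,-.232]);print(r.x,r.fun.reshape(-1,2).round(1).tolist())
v=r.x
T=np.array([.48723,-.04224,.2969]);Rm=np.array([[-.973,.232,0],[.232,.973,0],[0,0,-1]])
for p in((.03,0,.132),(.03,.03,.125),(.03,-.03,.125)):print(((proj(W,w(v,p))-[170,80])*2).round())
K=w(v,(.03,0,.108));print("knob",K,"tool shift cm",((K-T)@Rm*100).round(2),"yaw", np.degrees(v[2])," board rear st:")
P=onz(W,(320,80+172/2),.022);d=P[:2]-v[:2];print(np.cos(v[2])*d[0]+np.sin(v[2])*d[1])
for x in(238,364):
  P=onz(W,(170+x/2,80+172/2),.022);d=P[:2]-v[:2];print(np.cos(v[2])*d[0]+np.sin(v[2])*d[1],-np.sin(v[2])*d[0]+np.cos(v[2])*d[1])
E
```

```text
[ 0.60746045 -0.07933295 -0.23175176] [[-1.3, -0.9], [1.5, -1.0], [-0.1, -0.0], [0.4, -0.5], [-0.8, 0.8], [0.7, 1.1], [-0.7, 0.7], [0.5, 0.5]]
[[296. 476.]]
[[352. 467.]]
[[240. 468.]]
knob [ 0.63665842 -0.08622343  0.108     ] tool shift cm [-15.56  -0.81  18.89] yaw -13.27839761573896  board rear st:
-0.11055626357303149
-0.11067259502074811 -0.0367883671034738
-0.11043616479359726 0.04185058682088692
```

Request:
servo_tool(rows="-4 -0.2 0 0; -4 -0.2 0 0; -4 -0.2 2 0; -3.5 -0.2 2 0; 0 0 3 0")

```text
t: 9.0
tool_pos: [0.6407, -0.0842, 0.2273]
ee_rot: [0.36, 3.118, -0.001]
wrist_force: [-0.1, -0.6, -1.2]
gripper_width: 0.0854
grasp_force: 0.0
```

Request:
servo_tool(rows="0 0 3 0; 0 0 2 0; 0 0 1 0; 0 0 0 0")

```text
t: 9.4
tool_pos: [0.6359, -0.0828, 0.1658]
ee_rot: [-0.359, -3.117, -0.001]
wrist_force: [-0.0, -0.3, -0.1]
gripper_width: 0.0856
grasp_force: 0.0
```

```bash
python3 - <<'E'
from h import *
from cell import readout
s=readout.get_state();T=s["tool_pos"];M=R.from_rotvec(s["ee_rot"]).as_matrix()
K=np.array([.6367,-.0862,.09]);print(T,((K-T)@M*100).round(2),np.degrees(np.arctan2(M[1,0],M[0,0])),s["wrist_force"],s["moment"])
E
```

```text
[ 0.63586464 -0.08283991  0.16575448] [-0.19 -0.31  7.57] 166.85560655259337 [-0.04706171 -0.33227642 -0.13066377] [-0.02540629  0.02216716 -0.00423511]
```

Request:
servo_tool(rows="-0.2 -0.3 2 0.1; 0 0 2 0; 0 0 2 0; 0 0 1.6 0; 0 0 0 0")

```text
t: 9.9
tool_pos: [0.6371, -0.0869, 0.0905]
ee_rot: [-0.363, -3.117, -0.001]
wrist_force: [-1.1, 0.4, -0.5]
gripper_width: 0.0852
grasp_force: 0.0
```

```bash
python3 - <<'E'
from h import *
from cell import camera,readout
s=readout.get_state();c=camera("wrist");d=camera("side")
T=s["tool_pos"];M=R.from_rotvec(s["ee_rot"]).as_matrix()
K=np.array([.6367,-.0862,.09]);print(T,((K-T)@M*100).round(2))
a=cv2.resize(c["color"][150:400,195:445,::-1],(400,400));b=cv2.resize(d["color"][130:230,240:340,::-1],(400,400),interpolation=2)
cv2.imwrite("pics/g.png",np.hstack([a,b]))
E
```

```text
[ 0.6370793  -0.0869469   0.09054182] [0.05 0.06 0.05]
```

View pics/g.png

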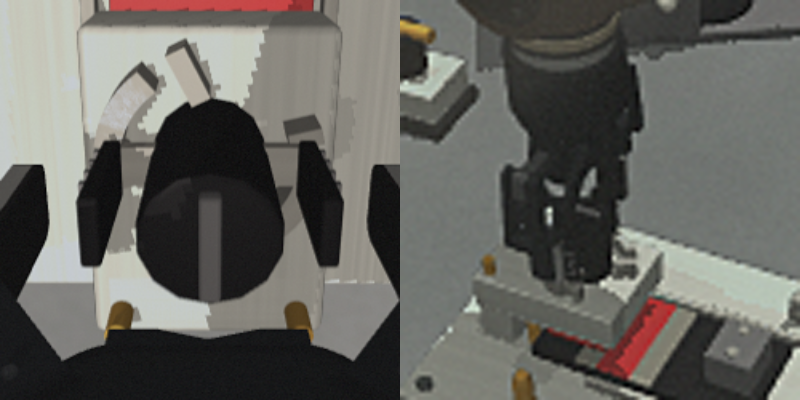

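The wrist crop shows both tabs centred between the open fingers, with gaps of about 30 and 25 px. Now I'll pinch gently.

Request:
servo_tool(rows="0 0 0 0; 0 0 0 0; 0 0 0 0; 0 0 0 0; 0 0 0 0", gripper=0.5, squeeze=20)

```text
t: 10.5
tool_pos: [0.6397, -0.0872, 0.0957]
ee_rot: [0.364, 3.117, 0.001]
wrist_force: [-0.7, 2.2, 7.5]
gripper_width: 0.0452
grasp_force: 22.0
```

Request:
servo_tool(rows="0 0 0 0; 0 0 0 0; 0 0 0 0")

```text
t: 10.8
tool_pos: [0.6397, -0.0872, 0.0957]
ee_rot: [0.364, 3.117, 0.001]
wrist_force: [-1.8, 3.1, 7.2]
gripper_width: 0.0443
grasp_force: 22.0
```

```bash
python3 -c "
from cell import readout
s=readout.get_state();print(s['t'],s['wrist_force'],s['moment'],s['gripper_width'],s['grasp_force'],s['ee_rot'],s['joint_pos'])"
```

```text
10.8 [-1.78633441  3.05817044  7.19407328] [ 0.4357888   0.23462453 -0.00702223] 0.044255347084494204 22.006134688854218 [3.64199940e-01 3.11670035e+00 1.17344755e-03] [-2.92912336e-01  3.57935495e-01  1.74922754e+00  1.61304400e-03
  1.03093381e+00 -1.63188184e+00]
```

Request:
servo_tool(rows="0 0 -0.2 0; 0 0 -0.2 0; 0 0 0 2; 0 0 0 3; 0 0 0 3")

```text
t: 11.3
tool_pos: [0.6393, -0.0877, 0.096]
ee_rot: [0.583, 3.083, -0.0]
wrist_force: [4.4, -0.0, -4.8]
gripper_width: 0.0445
grasp_force: 23.7
```

```bash
cat > m.py <<'E'
from h import *
from cell import readout
s=readout.get_state();M=R.from_rotvec(s["ee_rot"]).as_matrix()
y=(166.85-np.degrees(np.arctan2(M[1,0],M[0,0])))%360
print(round(s['t'],2),s["tool_pos"].round(4),"F",s['wrist_force'].round(1),"M",s['moment'].round(3),"w",round(s['gripper_width'],4),"g",round(s['grasp_force'],1),"turn deg",round(y,2),"rad",round(np.radians(y),3),"K",((np.array([.6367,-.0862,.09])-s["tool_pos"])@M*100).round(2))
E
python3 m.py
```

```text
11.3 [ 0.6393 -0.0877  0.096 ] F [ 4.4 -0.  -4.8] M [-0.02  -0.846  0.049] w 0.0445 g 23.7 turn deg 8.28 rad 0.144 K [0.3  0.04 0.59]
```

Request:
servo_tool(rows="0 0 0.2 3; 0 0 0 4; 0 0 0 4; 0 0 0 4; 0 0 0 4")

```text
t: 11.8
tool_pos: [0.6387, -0.089, 0.0958]
ee_rot: [1.084, 2.946, -0.004]
wrist_force: [-1.2, -1.8, 4.2]
gripper_width: 0.0443
grasp_force: 25.9
```

```bash
python3 m.py
```

```text
11.8 [ 0.6387 -0.089   0.0958] F [-1.2 -1.8  4.2] M [-0.38   0.177  0.135] w 0.0443 g 25.9 turn deg 27.27 rad 0.476 K [0.34 0.08 0.58]
```

Request:
servo_tool(rows="0 -0.05 -0.05 4; 0 -0.05 0 4; 0 -0.03 0 4; 0 -0.03 0 4; 0 -0.03 0 4")

```text
t: 12.3
tool_pos: [0.6375, -0.09, 0.0959]
ee_rot: [1.579, 2.713, -0.002]
wrist_force: [-0.5, -0.5, 1.6]
gripper_width: 0.0444
grasp_force: 25.3
```

```bash
python3 m.py
```

```text
12.3 [ 0.6375 -0.09    0.0959] F [-0.5 -0.5  1.6] M [-0.174 -0.178  0.135] w 0.0444 g 25.3 turn deg 47.26 rad 0.825 K [0.37 0.12 0.59]
```

Request:
servo_tool(rows="0 -0.02 0 3; 0 -0.02 0 3; 0 -0.02 0 2; 0 0 0 0; 0 0 0 0")

```text
t: 12.8
tool_pos: [0.6369, -0.0902, 0.0958]
ee_rot: [1.761, 2.599, -0.001]
wrist_force: [0.5, -3.0, 3.8]
gripper_width: 0.0445
grasp_force: 25.7
```

```bash
python3 m.py
```

```text
12.8 [ 0.6369 -0.0902  0.0958] F [ 0.5 -3.   3.8] M [-0.444 -0.119  0.17 ] w 0.0445 g 25.7 turn deg 55.09 rad 0.961 K [0.38 0.13 0.58]
```

Request:
servo_tool(rows="0 -0.01 0 1; 0 -0.01 0 1; 0 0 0 0; 0 0 0 0")

```text
t: 13.2
tool_pos: [0.6368, -0.0902, 0.0959]
ee_rot: [1.807, 2.566, -0.001]
wrist_force: [1.0, -3.8, 5.6]
gripper_width: 0.0444
grasp_force: 26.3
```

```bash
python3 m.py
```

```text
13.2 [ 0.6368 -0.0902  0.0959] F [ 1.  -3.8  5.6] M [-0.752 -0.092  0.22 ] w 0.0444 g 26.3 turn deg 57.16 rad 0.998 K [0.38 0.13 0.58]
```

Request:
servo_tool(rows="0 -0.01 -0.05 1; 0 -0.01 -0.05 1; 0 0 0 0; 0 0 0 0")

```text
t: 13.6
tool_pos: [0.6366, -0.0902, 0.0959]
ee_rot: [1.853, 2.534, -0.0]
wrist_force: [2.6, -5.4, 1.8]
gripper_width: 0.0445
grasp_force: 25.4
```

```bash
python3 m.py
```

```text
13.6 [ 0.6366 -0.0902  0.0959] F [ 2.6 -5.4  1.8] M [-0.982 -0.421  0.168] w 0.0445 g 25.4 turn deg 59.2 rad 1.033 K [0.38 0.13 0.59]
```

Request:
servo_tool(rows="-0.1 -0.01 0 1; -0.05 -0.01 0 1; 0 0 0 0; 0 0 0 0")

```text
t: 14.0
tool_pos: [0.6364, -0.0904, 0.0959]
ee_rot: [1.898, 2.503, 0.001]
wrist_force: [2.6, -1.2, 2.8]
gripper_width: 0.0443
grasp_force: 25.6
```

```bash
python3 m.py
```

```text
14.0 [ 0.6364 -0.0904  0.0959] F [ 2.6 -1.2  2.8] M [-0.291 -0.529  0.16 ] w 0.0443 g 25.6 turn deg 61.18 rad 1.068 K [0.39 0.14 0.59]
```

Request:
servo_tool(rows="0 0.02 0 1; 0 0 0 1; 0 0 0 0; 0 0 0 0")

```text
t: 14.4
tool_pos: [0.6363, -0.0905, 0.0959]
ee_rot: [-1.941, -2.47, -0.001]
wrist_force: [0.4, -0.9, 3.0]
gripper_width: 0.044
grasp_force: 25.8
```

```bash
python3 m.py
```

```text
14.4 [ 0.6363 -0.0905  0.0959] F [ 0.4 -0.9  3. ] M [-0.166 -0.389  0.202] w 0.044 g 25.8 turn deg 63.18 rad 1.103 K [0.4  0.14 0.59]
```

Request:
servo_tool(rows="0 0 0 1; 0 -0.01 0 1; 0 0 0 0; 0 0 0 0")

```text
t: 14.8
tool_pos: [0.6362, -0.0905, 0.0959]
ee_rot: [-1.983, -2.436, -0.0]
wrist_force: [2.1, 0.8, 3.6]
gripper_width: 0.0443
grasp_force: 26.0
```

```bash
python3 m.py;python3 m.py
```

```text
14.8 [ 0.6362 -0.0905  0.0959] F [2.1 0.8 3.6] M [ 0.055 -0.269  0.296] w 0.0443 g 26.0 turn deg 65.16 rad 1.137 K [0.41 0.14 0.59]
14.8 [ 0.6362 -0.0905  0.0959] F [2.1 0.8 3.6] M [ 0.055 -0.269  0.296] w 0.0443 g 26.0 turn deg 65.16 rad 1.137 K [0.41 0.14 0.59]
```

Request:
servo_tool(rows="0 0 0 1; 0 0 0 0; 0 0 0 0")

```text
t: 15.1
tool_pos: [0.6361, -0.0905, 0.0958]
ee_rot: [-2.005, -2.418, 0.0]
wrist_force: [1.3, 0.9, 4.9]
gripper_width: 0.0443
grasp_force: 26.2
```

```bash
python3 m.py
```

```text
15.1 [ 0.6361 -0.0905  0.0958] F [1.3 0.9 4.9] M [ 0.14  -0.199  0.319] w 0.0443 g 26.2 turn deg 66.16 rad 1.155 K [0.41 0.14 0.58]
```

Request:
servo_tool(rows="0 0 0 1; 0 0 0 0; 0 0 0 0")

```text
t: 15.4
tool_pos: [0.636, -0.0906, 0.0958]
ee_rot: [-2.026, -2.4, 0.0]
wrist_force: [0.6, 1.5, 4.7]
gripper_width: 0.0441
grasp_force: 26.4
```

```bash
python3 m.py
```

```text
15.4 [ 0.636  -0.0906  0.0958] F [0.6 1.5 4.7] M [ 0.106 -0.116  0.431] w 0.0441 g 26.4 turn deg 67.17 rad 1.172 K [0.42 0.14 0.58]
```

The moment climbs from 0.20 to 0.30 to 0.43 N m, so the knob is on its stop at about 65°. I'll ease back 1.5° and let go.

Request:
servo_tool(rows="0 0 0 -1; 0 0 0 -0.5; 0 0 0 0")

```text
t: 15.7
tool_pos: [0.6361, -0.0905, 0.0958]
ee_rot: [-1.994, -2.427, -0.0]
wrist_force: [1.3, 1.3, 4.2]
gripper_width: 0.0446
grasp_force: 26.2
```

```bash
python3 m.py
```

```text
15.7 [ 0.6361 -0.0905  0.0958] F [1.3 1.3 4.2] M [ 0.238 -0.098  0.296] w 0.0446 g 26.2 turn deg 65.67 rad 1.146 K [0.41 0.14 0.58]
```

Request:
servo_tool(rows="0 0 0 0; 0 0 0 0; 0 0 0 0; 0 0 0 0; 0 0 0 0", gripper=1)

```text
t: 16.2
tool_pos: [0.636, -0.0908, 0.0956]
ee_rot: [-1.995, -2.426, 0.0]
wrist_force: [-0.2, -0.3, 0.5]
gripper_width: 0.0855
grasp_force: 0.0
```

```bash
python3 m.py; python3 - <<'E'
from h import *
from cell import camera
c=camera("wrist");cv2.imwrite("pics/r.png",cv2.resize(c["color"][130:400,185:455,::-1],(540,540)))
E
```

```text
16.2 [ 0.636  -0.0908  0.0956] F [-0.2 -0.3  0.5] M [-0.005  0.014 -0.037] w 0.0855 g 0.0 turn deg 65.7 rad 1.147 K [0.44 0.16 0.56]
```

View pics/r.png

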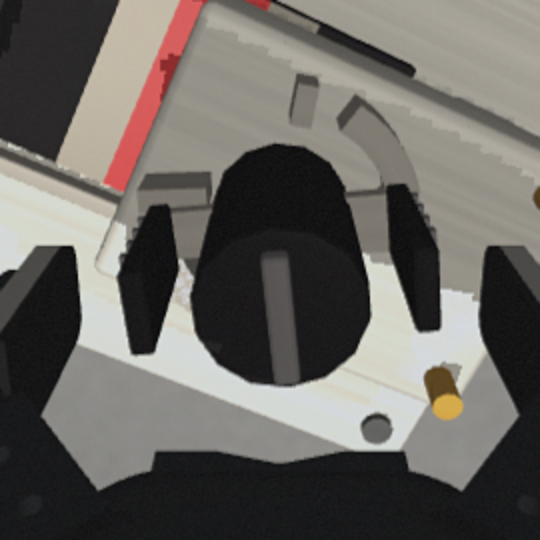

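The slot in the knob top runs (273,255)–(288,380) and the tabs span columns 120–440. That matches the sprung-out width, so the knob looks latched at about 60°. I'll lift clear and check that it stays put.

Request:
servo_tool(rows="0 0 -1 0; 0 0 -2 0; 0 0 -3 0; 0 0 -3 0; 0 0 -3 0")

```text
t: 16.75
tool_pos: [0.6362, -0.0907, 0.218]
ee_rot: [1.994, 2.427, 0.0]
wrist_force: [-0.4, -0.3, 0.2]
gripper_width: 0.0858
grasp_force: 0.0
```

Request:
servo_tool(rows="3 0 -2 0; 3 0 -2 0; 3 0 0 0; 0 0 0 0; 0 0 0 0")

```text
t: 17.25
tool_pos: [0.6187, -0.002, 0.2566]
ee_rot: [1.992, 2.428, 0.0]
wrist_force: [0.2, -0.0, 0.2]
gripper_width: 0.0853
grasp_force: 0.0
```

```bash
python3 m.py; python3 - <<'E'
from h import *
from cell import camera,readout
s=readout.get_state();c=camera("wrist");W=wristcam(c,s);np.savez("w4.npz",**W)
v=[.60746,-.07933,-.23175];p=proj(W,w(v,(.03,0,.125)))[0].astype(int);print(p)
x0=max(p[0]-75,0);y0=min(max(p[1]-75,0),250);print(x0,y0)
cv2.imwrite("pics/f.png",cv2.resize(c["color"][y0:y0+150,x0:x0+150,::-1],(600,600),interpolation=2))
E
```

```text
17.25 [ 0.6187 -0.002   0.2566] F [ 0.2 -0.   0.2] M [-0.007  0.002 -0.055] w 0.0853 g 0.0 turn deg 65.59 rad 1.145 K [-8.6   0.11 16.67]
[324 275]
249 200
```

View pics/f.png

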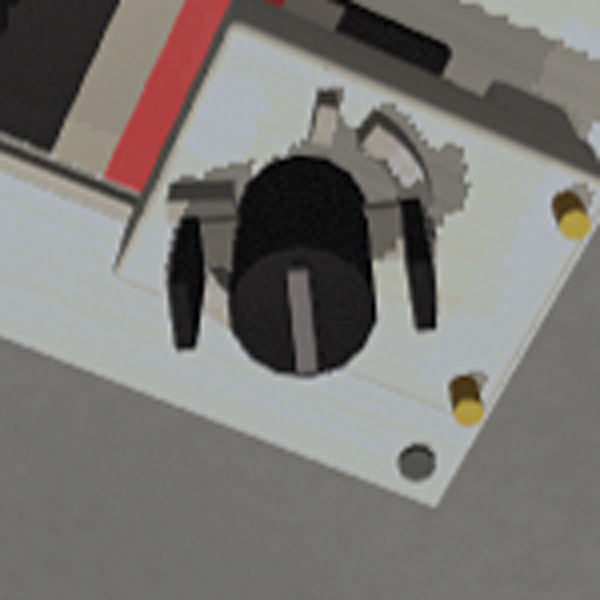

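```bash
python3 - <<'E'
from h import *
def run(W,name,x0,y0,sc,pts):
    P=[onz(W,(x0+a/sc,y0+b/sc),z) for a,b,z in pts]
    d=P[1]-P[0];print(name,"outer span mm",1e3*np.linalg.norm(d),"angle of line",np.degrees(np.arctan2(d[1],d[0])));
    for p in P: print((p[:2]-[.6367,-.0862]).round(4))
W=dict(np.load("w4.npz"));run(W,"now",249,200,4,[(177,350,.125),(437,327,.125),(303,318,.132)])
d=onz(W,(249+307/4,200+370/4),.132)-onz(W,(249+297/4,200+268/4),.132);print("slot now",np.degrees(np.arctan2(d[1],d[0])))
W=dict(np.load("w3.npz"));run(W,"parked",170,80,2,[(242,482,.125),(352,482,.125),(296,470,.132)])
E
```

```text
now outer span mm 59.57999914274238 angle of line 16.867429535523033
[-0.0258 -0.0181]
[ 0.0312 -0.0008]
[ 0.     -0.0004]
slot now -73.7897494305114
parked outer span mm 59.575032655853356 angle of line 76.52912581921514
[ 0.0019 -0.0305]
[0.0158 0.0274]
[-0.0035  0.001 ]
```

Both tabs are back to a 59.6 mm span, fully sprung out, with the knob holding at about 60°, so it's latched and clear of the robot.

```bash
python3 -c "
from cell import finish_job
print(finish_job())"
```

```text
the job is handed in; nothing more can be done
None
```

I slid the black board sample home until the push force rose sharply against the pins, then pinched the knob, turned it to its stop and let go. It holds at about 60° with both tabs fully out (59.6 mm across). The job is handed in, but no verdict came back, and I didn't re-measure the sample after clamping or check the pad directly.

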